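# Lock off the bench with the red stop bar

## Robot

A 6-joint arm with a two-finger parallel gripper is mounted at the origin on a cart in front of the work surface, level with it; the furniture and walls round the work are solid. World frame = base frame: x ahead of the robot, y to its left, z up, the work surface at z = 0. Lengths are in mm, angles in rad, forces in N, time in s.
With the tool pointing down it reaches from about 375 to 900 mm from the base axis. Payload 3.1 kg.
Tool frame: the origin (TCP) lies midway between the tips of the shut fingers; the grasp point (between the pads) lies 19 mm behind it; z points along the fingers, y is the line along which they close (so a half turn about z gives the same grasp; the last joint's range is limited). The gripper opens to 87 mm and grips with 3 to 60 N. Pads are 19 mm wide; open, the fingers measure 117 mm over their backs; the gripper's body (75 mm by 190 mm) begins 51 mm behind the grasp point.
Start: joints at [-1.3, 0.527, 1.433, -0, 1.181, -0.178], TCP at [271.196, -563.071, 222.548] pointing down, gripper open.
Joint ranges: [-3.08, 3.08], [-0.75, 2.2], [0.22, 2.44], [-1.43, 4.57], [0, 2.65], [-2.85, 2.85]. Speed limits (rad/s): [2.79, 2.79, 3.14, 3.14, 3.14, 3.14].

## Interface

Orientations are given as a unit quaternion [x, y, z, w].
In Python, from rig import arm, snapshot, nets gives the robot as it stands.
- The arm moves only by the tool servo_tool, never from a script. Its argument "steps" is one flat list of numbers, 7 for each row, row after row: the shift along the world's x, y, z in m, then the turn, a rotation vector about the world's x, y, z in rad, then the gripper command: -1 is shut, 1 is fully open, values between are in proportion. A call has exactly 10 rows; each row shifts and turns the commanded pose from where the row before left it; what a row does not reach is not made up. A row lasts 1/12 s, in which the tool goes at most 41.7 mm and 7.16 degrees, less where a joint would pass 70% of its speed; a pose out of reach is approached as far as the arm can. A call with a gripper value outside its range is refused whole. The fingers move at their own pace and stop on an object; "grip_force" is the grip in N (left out, the last holds). Time passes only in rows, so rows that do not move let the fingers close, or fill a call up. It gives the time, the measured TCP pose, the force, the opening and the grip force at its end, in the units of the state.
- arm.read_state(): the state, without advancing time (a new reading comes with each control period).
- snapshot(name): name is "scene" or "top"; returns a dict with "image" (384x512x3 uint8, red, green, blue), "fx", "fy", "cx", "cy" (pixels), "rvec" (rotation vector, rad) and "tvec" (3), from world to camera coordinates, as OpenCV has them. Camera axes: x right, y down, z forward; pixel columns grow to the right and rows downward; lengths in mm; the calibration is good to about 2 mm. A picture is of the moment at which its call begins. There is no depth.
- arm.job_done(): hands the job in; it is judged then, once.
Trained networks look in the newest picture that a camera, given by its name, has taken for a name from the list of things; names that differ only in an ending like _2 or _b are one class to them, and where a whole thing is asked for, a point or a joint stands for the part that bears it (a point fixed in the world has none). Each returns a list of dicts, best first, with "confidence" (0 to 1); they miss things now and then, are a little off and sometimes report something else, mostly with a low value. They report only what shows in the picture. A call takes as long as a camera call.
- nets.outline_of(thing, camera): "mask" (384x512 bool, what is visible of it) and "extent" ([left, top, right, bottom] as shares, 0 to 1, of the picture: columns of its width, rows of its height, round what is visible of it).
- nets.tip_of(thing, camera): "centre" ([column, row] as shares, 0 to 1, of the picture: columns of its width, rows of its height: a listed point, or the origin of a listed thing).
The state is a dict: "time": time; "joint_positions": joint angles; "joint_vel": joint speeds; "effort": joint torques, N m; "ee_pos": TCP position; "eef_rot": TCP orientation; "force": force on the tool from outside, world axes, zero at the start; "wrist_torque": the same for the moment, N m; "gripper_width": finger opening in mm; "gripper_force": force on a finger pad.
Only numpy, scipy, OpenCV 4.12 (cv2) and the standard library are available. Lean on these libraries where they do the work, as an engineer would, in place of code of your own. Each camera call takes 0.05 s, during which the arm holds its last target. There are 200 camera calls.

## Task

Work at the bench is finished: push the red stop bar (on the yellow housing) fully down, pressing near its middle so that both ends go down evenly together, and leave it latched down. Do not press the green start bar.

Things in the scene. Friction and masses are not known exactly. Their poses are not given: they have to be found in the camera images.
- stop_top (a point): Middle of the top face of the red stop bar. The bar is a rounded plastic bar 190 mm long (along this point's y axis), 30 mm wide (x axis) and 14 mm thick, z up. Its top is about 62 mm above the bench when up, 52 mm when fully down. It stands over a yellow housing 200 x 70 x 30 mm (same centre and heading) that is fixed to the bench; the housing's place and heading vary, and it may change places with a like grey housing that carries a green start bar.
- stop_press (a joint): Travel of the red bar's central plunger in m: 0 up, 0.010 fully down on the rubber stops 80 mm either side of the middle. It has no return spring: it moves down under about 6 N and stays where it is left. May start up to 0.0015.
- stop_rock (a joint): Tilt of the red bar about the pivot at its middle, rad: 0 level (parallel to the housing), positive when its +y end is higher. A spring levels it (6 N m per rad), so a press 35 mm off the middle tilts it about 0.035 rad and more towards the ends.
- start_press (a joint): Travel of the green start bar's plunger in m, same make as the red one: 0 up, 0.010 fully down; starts at 0 and must stay up.

How it is judged (in metres and radians):
At the end, for the whole second after the job is handed in: The red bar is down by at least 8 of its 10 mm and level within 0.02 rad; the green bar is up (pressed by less than 3 mm) (value of joint stop_press above 0.008 m and value of joint stop_rock between -0.02 and 0.02 rad and value of joint start_press below 0.003 m); the robot touches nothing.
It fails at once if the red bar tilts by more than 0.035 rad (one end goes down well ahead of the other) (value of joint stop_rock above 0.035 rad or value of joint stop_rock below -0.035 rad).
It fails at once if the green start bar is pressed by more than 3 mm (value of joint start_press above 0.003 m).
It also fails if it takes over 32 s, if anything falls off the work surface, if the arm or the gripper's body presses on something with over 40 N, if the wrist force passes 120 N, or if a joint passes its speed limit or range.

## Working session

There is one attempt and no reset: what is moved stays moved. The work goes in short steps, Python scripts to look and compute and a tool call to move; the robot and the scene stay as the last step left them, time stands still between calls to the robot, and variables do not carry over. Pictures are saved under pics/ and viewed, at most 10 in all, crops included, and the job is handed in when it is done.

Besides the shell and the picture viewer there is one more tool, called after "Emit:" as name(argument=value, ...), one argument or row to a line, values as JSON. servo_tool: Moves the arm, as the interface text tells. Its arguments: {"type":"object","properties":{"steps":{"type":"array","items":{"type":"number"}},"grip_force":{"type":"number"}},"required":["steps"]}

```bash
mkdir -p pics
cat > h.py <<'E'
import numpy as np, cv2
from rig import arm, snapshot, nets
def ray(s,px,z):
    R=cv2.Rodrigues(np.array(s["rvec"],float))[0];t=np.array(s["tvec"],float).ravel()
    d=R.T@np.array([(px[0]-s["cx"])/s["fx"],(px[1]-s["cy"])/s["fy"],1]);c=-R.T@t
    return c+d*(z-c[2])/d[2]
def look(cam,z=62,thing="stop_top"):
    s=snapshot(cam);im=s["image"]
    for r in nets.tip_of(thing,cam)[:3]:
        p=np.array(r["centre"])*[512,384]; print(cam,thing,"tip",r["confidence"],p.round(1),ray(s,p,z).round(1))
    for r in nets.outline_of(thing,cam)[:2]:
        m=r["mask"].astype(np.uint8); ys,xs=np.nonzero(m)
        P=np.array([ray(s,q,z)[:2] for q in zip(xs,ys)])
        (c,wh,a)=cv2.minAreaRect(P.astype(np.float32)); u=np.linalg.svd(P-P.mean(0),full_matrices=False)[2][0]
        print(cam,thing,"outl",r["confidence"],len(xs),"mean",P.mean(0).round(1),"rect",np.round(c,1),np.round(wh,1),"axis deg",np.degrees(np.arctan2(u[1],u[0])).round(1))
    return im
E
python3 - <<'E'
from h import *
a=look("top");b=look("scene");look("top",62,"start_press")
cv2.imwrite("pics/a.png",np.vstack([a,b])[:,:,::-1][::1,::1] if 0 else cv2.resize(np.hstack([a,b])[:,:,::-1],(800,300)))
print(arm.read_state())
E
```

```text
top stop_top tip 0.9 [203.7 224. ] [459.8 249.   62. ]
scene stop_top tip 0.75 [225.9 253.6] [459.8 251.2  62. ]
scene stop_top outl 0.95 1869 mean [450.9 261.7] rect [448.9 254.8] [191.   43.1] axis deg 88.3Traceback (most recent call last):
  File "<stdin>", line 2, in <module>
  File "h.py", line 9, in look
    for r in nets.tip_of(thing,cam)[:3]:
             ~~~~~~~~~~~^^^^^^^^^^^
ValueError: it knows: stop_top
```

Run:
```python
from h import *
a=look("top");b=look("scene")
s=snapshot("top")
h=cv2.cvtColor(a,cv2.COLOR_RGB2HSV)
for n,lo,hi in(("red",170,8),("green",45,85)):
    H=h[...,0]; m=((H>=lo)|(H<=hi) if lo>hi else (H>=lo)&(H<=hi))&(h[...,1]>130)&(h[...,2]>60)
    k,l,st,ce=cv2.connectedComponentsWithStats(m.astype(np.uint8))
    for i in range(1,k):
        if st[i,4]>150:
            ys,xs=np.nonzero(l==i);P=np.array([ray(s,q,62)[:2] for q in zip(xs,ys)],np.float32)
            print(n,st[i],ce[i].round(1),cv2.minAreaRect(P))
cv2.imwrite("pics/a.png",cv2.resize(np.hstack([a,b])[:,:,::-1],(800,300)))
print({k:arm.read_state()[k] for k in("time","ee_pos","eef_rot","force","gripper_width")})
```

```text
top stop_top tip 0.71 [203.8 223.9] [460.  248.9  62. ]
top stop_top outl 0.96 904 mean [460.3 250.1] rect [459.8 250.6] [ 35.2 186.1] axis deg -91.7
scene stop_top tip 0.69 [226.8 252.4] [460.8 248.2  62. ]
scene stop_top outl 0.67 1880 mean [450.9 260.9] rect [448.6 254.3] [191.5  43.2] axis deg 88.7
scene stop_top outl 0.41 1866 mean [451.2 261.5] rect [448.4 254.5] [190.3  44.4] axis deg 88.2
red [198  40  34  45 625] [213.   59.3] ((890.1931762695312, 227.40267944335938), (123.18667602539062, 87.87189483642578), 1.0647157430648804)
red [166 218  75  13 832] [203.3 223.8] ((459.94580078125, 250.18093872070312), (186.20428466796875, 29.718305587768555), 87.64240264892578)
green [444  82  16  34 160] [454.1  97.5] ((796.830322265625, -408.68768310546875), (92.31035614013672, 38.47160339355469), 0.6028082966804504)
green [408  97  30  25 333] [420.5 109.7] ((766.3403930664062, -328.46966552734375), (78.5604248046875, 66.3831787109375), 86.61186218261719)
green [406 120  23  19 169] [416.3 128. ] ((717.2978515625, -307.4000244140625), (46.51602554321289, 55.28064727783203), 44.024196
[... 865 characters left out ...]
652435302734)
green [406 234  26  26 187] [420.3 243.1] ((411.9767150878906, -306.8857116699219), (67.35423278808594, 57.435890197753906), 38.752750396728516)
green [ 48 240  22  27 188] [ 57.3 254.1] ((386.024658203125, 609.2778930664062), (67.09414672851562, 41.555179595947266), 30.377164840698242)
green [346 252  36  25 395] [364.5 266.3] ((349.3018798828125, -154.44253540039062), (51.1737060546875, 96.74942016601562), 22.271387100219727)
{'time': 0.7, 'ee_pos': array([ 271.19893171, -563.0780603 ,  222.60648269]), 'eef_rot': array([9.74927103e-01, 2.22524476e-01, 4.04852794e-07, 3.94769183e-05]), 'force': array([ 0.01849715, -1.33862007,  0.02693044]), 'gripper_width': 86.88243418042993}
```

View pics/a.png

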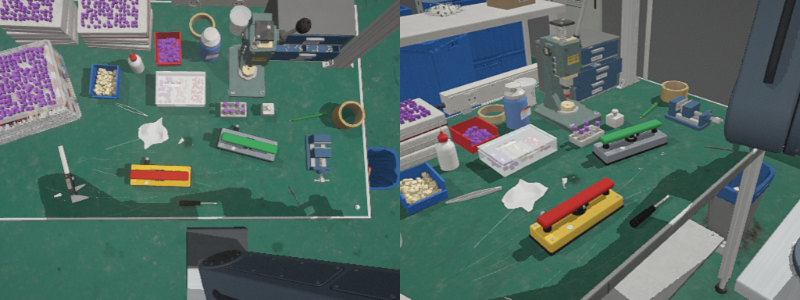

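The top view shows the red bar on the yellow housing, centred near pixel (204,224), which puts it at about (460, 250) mm and heading about 88°. The green bar is at about (320,183), or (565,-47) mm. I'll travel above everything with the fingers shut.

Emit:
servo_tool(
  steps=[0.018,0.031,0,0,0,0,-1,0.018,0.031,0,0,0,0,-1,0.018,0.031,0,0,0,0,-1,0.018,0.031,0,0,0,0,-1,0.018,0.031,0,0,0,0,-1,0.018,0.031,0,0,0,0,-1,0.018,0.031,0,0,0,0,-1,0.018,0.031,0,0,0,0,-1,0.018,0.031,0,0,0,0,-1,0.018,0.031,0,0,0,0,-1],
)

```text
time: 1.53
ee_pos: [451.9, -251.6, 222.8]
eef_rot: [0.975, 0.222, 0.0, 0.0]
force: [0.1, -0.7, -0.2]
gripper_width: 28.1
gripper_force: 0.0
```

Emit:
servo_tool(
  steps=[0.003,0.025,0,0,0,0,-1,0.003,0.025,0,0,0,0,-1,0.003,0.025,0,0,0,0,-1,0.003,0.025,0,0,0,0,-1,0.003,0.025,0,0,0,0,-1,0.003,0.025,0,0,0,0,-1,0.003,0.025,0,0,0,0,-1,0.003,0.025,0,0,0,0,-1,0.003,0.025,0,0,0,0,-1,0.003,0.025,0,0,0,0,-1],
)

```text
time: 2.37
ee_pos: [481.3, -1.9, 222.8]
eef_rot: [0.975, 0.223, 0.0, 0.0]
force: [0.1, -0.1, 0.8]
gripper_width: 0.6
gripper_force: 0.0
```

Emit:
servo_tool(
  steps=[-0.002,0.025,0,0,0,0,-1,-0.002,0.025,0,0,0,0,-1,-0.002,0.025,0,0,0,0,-1,-0.002,0.025,0,0,0,0,-1,-0.002,0.025,0,0,0,0,-1,-0.002,0.025,0,0,0,0,-1,-0.002,0.025,0,0,0,0,-1,-0.002,0.025,0,0,0,0,-1,-0.002,0.025,0,0,0,0,-1,-0.002,0.025,0,0,0,0,-1],
)

```text
time: 3.2
ee_pos: [461.0, 248.2, 222.8]
eef_rot: [0.975, 0.223, 0.0, 0.0]
force: [0.9, -0.7, -0.4]
gripper_width: 0.4
gripper_force: 0.0
```

Emit:
servo_tool(
  steps=[0,0.001,-0.014,0,0,0,-1,0,0,-0.014,0,0,0,-1,0,0,-0.014,0,0,0,-1,0,0,-0.014,0,0,0,-1,0,0,-0.014,0,0,0,-1,0,0,-0.014,0,0,0,-1,0,0,-0.014,0,0,0,-1,0,0,-0.014,0,0,0,-1,0,0,-0.014,0,0,0,-1,0,0,-0.01,0,0,0,-1],
)

```text
time: 4.03
ee_pos: [461.0, 247.8, 85.6]
eef_rot: [0.975, 0.222, -0.0, 0.0]
force: [-0.7, 0.4, -0.6]
gripper_width: 0.3
gripper_force: 0.0
```

Run:
```python
from h import *
b=look("scene")
cv2.imwrite("pics/b.png",cv2.resize(b[150:350,110:370,::-1],None,fx=3,fy=3)[:600,:780])
s=arm.read_state();print(s["ee_pos"],s["force"])
```

```text
scene stop_top tip 0.56 [224.9 251.4] [464.8 248.6  62. ]
scene stop_top outl 0.91 1819 mean [450.7 261.6] rect [449.  253.9] [191.   42.2] axis deg 88.8
[460.87263934 247.84330324  86.05638724] [-0.33554969  0.83964986  0.81072432]
```

View pics/b.png

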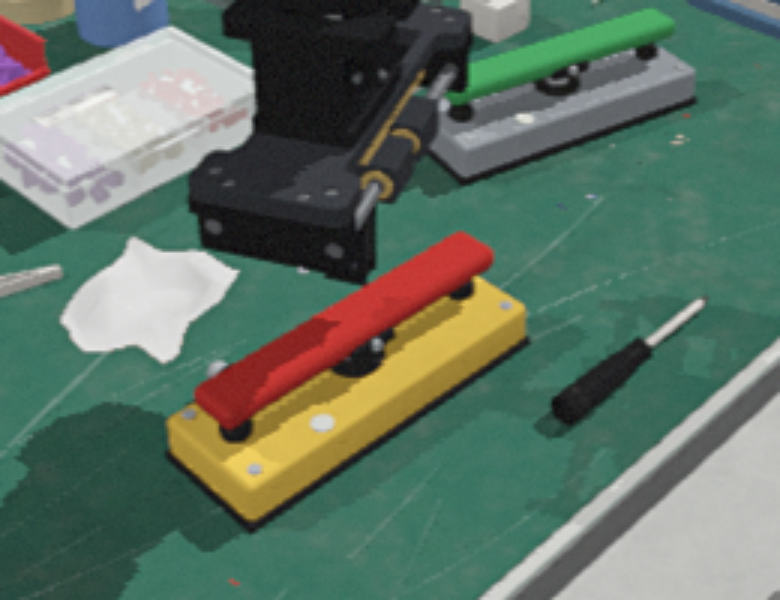

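The gripper hangs above and behind the bar's middle, with the lowest fingertip corner near crop (350,275). I'll check this against the projected TCP.

Run:
```python
from h import *
s=snapshot("scene");K=np.array([[s["fx"],0,s["cx"]],[0,s["fy"],s["cy"]],[0,0,1.]])
P=np.array([[461,248,86],[461,248,62],[461,248,105],[460,250,62]],float)
q=cv2.projectPoints(P,np.array(s["rvec"],float),np.array(s["tvec"],float),K,None)[0].reshape(-1,2)
print(q, (q-[110,150])*3)
a=look("top")
```

```text
[[226.31902316 240.32315396]
 [226.85360614 252.28732155]
 [225.88276301 230.5594884 ]
 [226.36292174 253.1563092 ]] [[348.95706947 270.96946188]
 [350.56081843 306.86196466]
 [347.64828903 241.6784652 ]
 [349.08876523 309.4689276 ]]
top stop_top outl 0.55 129 mean [452.9 178.5] rect [454.7 181.5] [20.2 47.9] axis deg 100.4
```

Emit:
servo_tool(
  steps=[0,0.0015,-0.008,0,0,0,-1,0,0,-0.006,0,0,0,-1,0,0,-0.002,0,0,0,-1,0,0,-0.002,0,0,0,-1,0,0,-0.001,0,0,0,-1,0,0,-0.001,0,0,0,-1,0,0,-0.001,0,0,0,-1,0,0,-0.001,0,0,0,-1,0,0,-0.001,0,0,0,-1,0,0,-0.001,0,0,0,-1],
)

```text
time: 5.22
ee_pos: [461.3, 249.4, 62.6]
eef_rot: [0.975, 0.222, 0.0, -0.0]
force: [-0.2, 0.1, -0.1]
gripper_width: 0.8
gripper_force: 0.0
```

Emit:
servo_tool(
  steps=[0,0,-0.001,0,0,0,-1,0,0,-0.001,0,0,0,-1,0,0,-0.001,0,0,0,-1,0,0,-0.001,0,0,0,-1,0,0,0,0,0,0,-1,0,0,0,0,0,0,-1,0,0,0,0,0,0,-1,0,0,0,0,0,0,-1,0,0,0,0,0,0,-1,0,0,0,0,0,0,-1],
)

```text
time: 6.05
ee_pos: [461.3, 249.4, 58.6]
eef_rot: [0.975, 0.223, 0.0, 0.0]
force: [-0.7, -1.1, 5.1]
gripper_width: 0.8
gripper_force: 2.4
```

Run:
```python
from h import *
b=snapshot("scene")["image"]
cv2.imwrite("pics/c.png",cv2.resize(b[200:330,150:300,::-1],None,fx=4,fy=4))
s=arm.read_state();print(s["ee_pos"],s["force"],s["wrist_torque"])
```

```text
[461.31558279 249.46510312  58.61464146] [0.00787367 0.0088265  5.08943987] [-0.0329353   0.10907286 -0.07648842]
```

View pics/c.png

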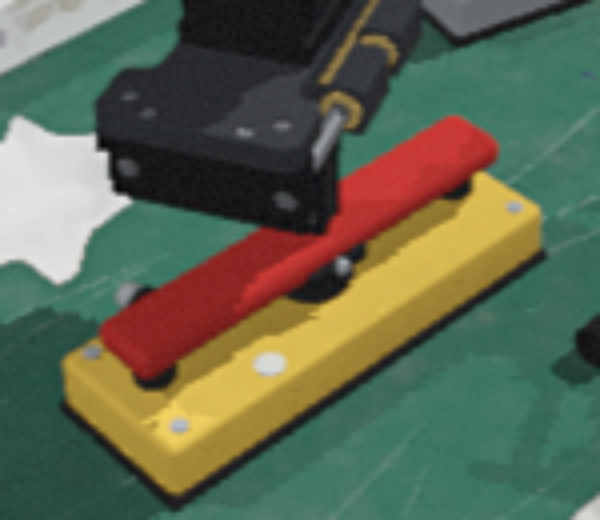

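The fingers press near the middle of the red bar, at crop (310,225). The bar is level and moving at about 5 N, so I'll continue.

Emit:
servo_tool(
  steps=[0,0,-0.001,0,0,0,-1,0,0,-0.001,0,0,0,-1,0,0,-0.001,0,0,0,-1,0,0,-0.001,0,0,0,-1,0,0,-0.001,0,0,0,-1,0,0,-0.001,0,0,0,-1,0,0,0,0,0,0,-1,0,0,0,0,0,0,-1,0,0,0,0,0,0,-1,0,0,0,0,0,0,-1],
)

```text
time: 6.93
ee_pos: [461.3, 249.4, 52.4]
eef_rot: [0.975, 0.222, 0.0, -0.0]
force: [0.5, 0.3, 0.3]
gripper_width: 0.3
gripper_force: 0.7
```

Emit:
servo_tool(
  steps=[0,0,-0.0005,0,0,0,-1,0,0,-0.0005,0,0,0,-1,0,0,-0.0005,0,0,0,-1,0,0,0,0,0,0,-1,0,0,0,0,0,0,-1,0,0,0,0,0,0,-1,0,0,0,0,0,0,-1,0,0,0,0,0,0,-1,0,0,0,0,0,0,-1,0,0,0,0,0,0,-1],
)

```text
time: 7.77
ee_pos: [461.3, 249.5, 52.0]
eef_rot: [0.975, 0.223, 0.0, 0.0]
force: [-2.4, -0.4, 10.2]
gripper_width: 0.5
gripper_force: 5.1
```

Run:
```python
from h import *
b=snapshot("scene")["image"]
cv2.imwrite("pics/d.png",cv2.resize(b[200:330,150:300,::-1],None,fx=4,fy=4))
s=arm.read_state();print(s["ee_pos"],s["force"],s["wrist_torque"])
```

```text
[461.30848352 249.44171465  51.99428958] [-1.39505434 -1.56579775  9.66238136] [-0.13307138  0.23061836 -0.02033539]
```

View pics/d.png

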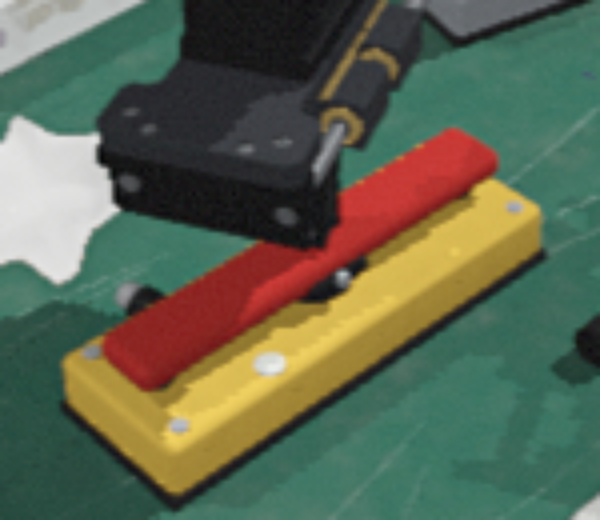

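The bar is down on both stops and level, and the force is rising with the TCP at z = 52. I'll press slightly more, then lift straight up.

Emit:
servo_tool(
  steps=[0,0,-0.0005,0,0,0,-1,0,0,-0.0005,0,0,0,-1,0,0,0,0,0,0,-1,0,0,0,0,0,0,-1,0,0,0,0,0,0,-1,0,0,0,0,0,0,-1,0,0,0,0,0,0,-1,0,0,0,0,0,0,-1,0,0,0,0,0,0,-1,0,0,0,0,0,0,-1],
)

```text
time: 8.65
ee_pos: [461.3, 249.5, 51.8]
eef_rot: [0.975, 0.223, 0.001, 0.0]
force: [-3.0, -2.0, 16.3]
gripper_width: 0.5
gripper_force: 8.4
```

Emit:
servo_tool(
  steps=[0,0,0.001,0,0,0,-1,0,0,0.002,0,0,0,-1,0,0,0.004,0,0,0,-1,0,0,0.01,0,0,0,-1,0,0,0.015,0,0,0,-1,0,0,0.02,0,0,0,-1,0,0,0.02,0,0,0,-1,0,0,0.02,0,0,0,-1,0,0,0.01,0,0,0,-1,0,0,0,0,0,0,-1],
)

```text
time: 9.48
ee_pos: [462.8, 250.0, 154.5]
eef_rot: [0.975, 0.223, 0.003, -0.0]
force: [-0.4, 0.4, 0.6]
gripper_width: 0.4
gripper_force: 0.0
```

Run:
```python
from h import *
b=snapshot("scene")["image"]
cv2.imwrite("pics/e.png",cv2.resize(b[180:330,130:320,::-1],None,fx=4,fy=4))
s=arm.read_state();print(s["time"],s["ee_pos"],s["force"],s["joint_vel"])
```

```text
9.5333 [461.80217745 249.61868825 153.04691558] [-0.59150263  0.77804393  0.33524345] [-0.0025751   0.03652069  0.02827697 -0.00153091 -0.00634526 -0.00113263]
```

View pics/e.png

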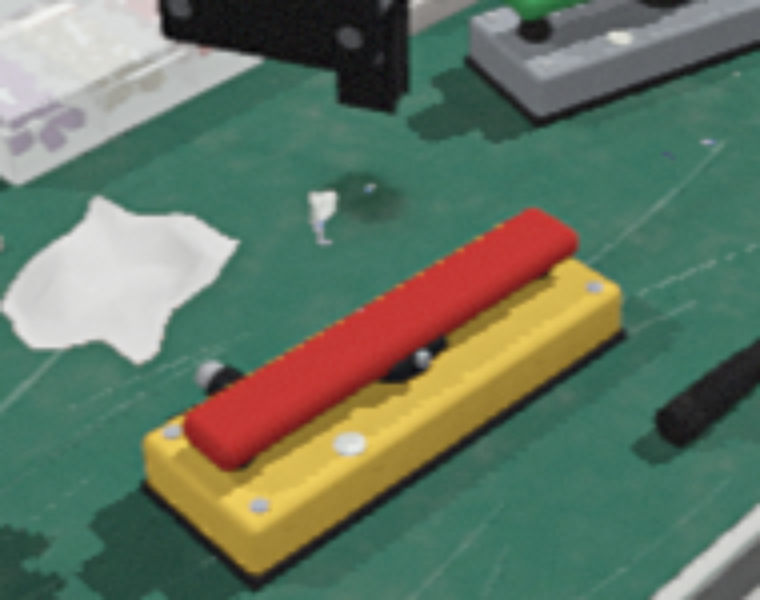

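The red bar has stayed down and level, running from crop (215,440) to (555,235), and the gripper is clear of everything.

```bash
python3 -c "
from rig import arm
print(arm.job_done())"
```

```text
the job is handed in; nothing more can be done
None
```

I pressed the red stop bar fully down near its middle; the last picture shows it down and level with the gripper clear. I never went near pressing the green bar, and the job was handed in at about 9.5 s (no verdict was returned).

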